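Fit the D-bore spacer and drive pulley on a gearmotor

ROBOT

A 6-joint arm with a two-finger parallel gripper is mounted at the origin on the work surface. World frame = base frame: x ahead of the robot, y to its left, z up, the work surface at z = 0. Lengths are in mm, angles in rad, forces in N, time in s.
With the tool pointing down it reaches from about 275 to 1000 mm from the base axis. Payload 8.4 kg.
Tool frame: the origin (TCP) lies at the very end of the fingers, on their centre line; the grasp point (between the pads) lies 19 mm behind it; z points along the fingers, x is the direction in which the jaws open and shut, and the axes are right-handed (so a half turn about z gives the same grasp; the last joint's range is limited). The gripper opens to 85 mm and grips with 20 to 120 N. Pads are 22 mm wide; open, the fingers measure 114 mm over their backs; the gripper's body (76 mm by 85 mm) begins 54 mm behind the grasp point. The pads swing forward as they close: fully open they stand 13 mm farther back than shut.
Start: joints at [-1.23, 0.353, 1.633, -0, 1.155, -0.002], TCP at [210.077, -588.639, 231.281] pointing down, gripper open.
Joint ranges: [-2.63, 2.63], [-0.92, 2.1], [0.06, 2.66], [-1.3, 4.44], [0, 2.69], [-3.02, 3.02]. Speed limits (rad/s): [2.22, 2.22, 2.79, 3.14, 3.14, 3.14].

INTERFACE

Orientations are given as [roll, pitch, yaw] about the fixed x, y, z axes, in that order (R = Rz(yaw) Ry(pitch) Rx(roll)).
In Python, from rig import sense, grab_frame, calibration, sign_off gives the robot as it stands.
- The arm moves only by the tool servo_tool, never from a script. Its argument "series" is one flat list of numbers, 4 for each row, row after row: the shift along the world's x, y, z in m, then the turn about the world's z in degrees. In form: [x, y, z, yaw, x, y, z, yaw, ...]. A call has 1 to 8 rows; each row shifts and turns the commanded pose from where the row before left it; what a row does not reach is not made up. A row lasts 1/12 s, in which the tool goes at most 41.7 mm and 7.16 degrees, less where a joint would pass 70% of its speed; a pose out of reach is approached as far as the arm can. A call is refused whole if a number of a shift passes 0.0417 or a number of a turn 7.16, either way. A call with a gripper value outside its range is refused whole. "gripper" is the finger opening in m, from 0 to 0.0854, set as the call begins (left out, the last holds). The fingers move at their own pace and stop on an object; "newtons" is the grip in N (left out, the last holds). Time passes only in rows, so rows that do not move let the fingers close. It gives the time, the measured TCP pose, the force and the opening at its end, in the units of the state.
- sense(): the state, without advancing time (a new reading comes with each control period).
- grab_frame(name): name is "scene" or "top" or "wrist"; returns the picture (384x512x3 uint8, blue, green, red); there is no depth.
- calibration(name): a dict with "fx", "fy", "cx", "cy" (pixels), "rvec" (rotation vector, rad) and "tvec" (3), from world to camera coordinates, as OpenCV has them. Camera axes: x right, y down, z forward; pixel columns grow to the right and rows downward; lengths in mm; the calibration is good to about 2 mm. A picture is of the moment at which its call begins: read the wrist's pose just before it. calibration takes no time and is no camera call; for the wrist camera it gives the pose at the moment of the call.
- sign_off(): hands the job in, once; it reports no verdict.
The state is a dict: "clock": time; "qpos": joint angles; "qvel": joint speeds; "joint_efforts": joint torques, N m; "eef_pos": TCP position; "tcp_rot": TCP orientation; "contact_force": force on the tool from outside, world axes, zero at the start; "wrist_torque": the same for the moment, N m; "opening": opening from 0.0 (shut) to 1.0 (fully open).
Only numpy, scipy, OpenCV 4.12 (cv2) and the standard library are available. Lean on these libraries where they do the work, as an engineer would, in place of code of your own. Each camera call takes 0.05 s, during which the arm holds its last target. There are 200 camera calls.

TASK

Finish the conveyor gearmotor on the bench: slide the green spacer and then the white toothed belt pulley down over its upright D-shaft. Turn each one so that the flat in its bore meets the flat of the shaft (the red marks line up), and leave the spacer fully home on the shoulder, with the pulley, hub up, fully down on the spacer, both let go. Leave the screw bin, the mug and the screwdriver where they are.

Things in the scene. Friction and masses are not known exactly. Their poses are not given: they have to be found in the camera images.
- gearmotor: Fixed gearmotor: grey gearbox 100 x 100 mm, top 70 mm over the bench, on a 130 x 120 mm base plate; its blue motor, 70 mm thick, lies level and reaches 185 mm along x from the centre, no higher than the gearbox. Origin at the gearbox's centre on the bench.
- shaft: Fixed upright steel D-shaft on the gearbox, 24 mm in diameter, 50 mm tall over a round shoulder (72 mm in diameter, 6 mm thick, top 76 mm over the bench). Full-height flat 6 mm from the axis; top 5 mm taper to 72 %. Does not turn. Origin on the axis at the shoulder's top face; z up; x points from the axis out through the flat's middle, where the shoulder bears a red mark.
- spacer_c (a point): Green anodised aluminium spacer lying on the bench, round, 50 mm outside, 18 mm tall, 0.09 kg. D-shaped through bore 27 mm in diameter with a flat 7.5 mm from its axis: 1.5 mm play all round, some 8 degrees of turn. Origin at its centre, half-way up; z up along the bore; x points from the axis to the flat's middle, where its top bears a red mark. Grip it across the outside at any angle.
- pulley_c (a point): White belt pulley on the bench, hub up, 36 mm tall, 0.13 kg: toothed part with dark flanges 62 mm in diameter, 20 mm tall; above it the hub, 42 mm in diameter, 16 mm tall. D-bore as the spacer's. Origin at its centre, half-way up; z up; x points from the axis to the bore flat's middle, marked red on top. Grip hub or flanges at any angle. Once home, the shaft ends 4 mm below the hub's top.
- screw_bin: Bystander: blue open bin full of screws, 120 x 90 x 55 mm, loose; origin at the centre of its underside.
- mug: Bystander: black plastic mug, 80 mm wide, 80 mm tall, with a handle, loose; origin at the centre of its underside.
- screwdriver: Bystander: red-handled screwdriver 200 mm long, lying on the left of the bench, pointing away from the robot; its x axis runs along it towards the tip.
Things that resemble listed ones, but are neither listed nor needed, are in the scene too. What is meant by the part that bears spacer_c is not black or orange, and is the smaller of those in its own colour.

How it is judged:
By the outcome, as a careful person would: the job done as asked, in the order asked, and still so for the second after the job is handed in, with the robot touching nothing.
It also fails if it takes over 61 s, if anything falls off the work surface, if the arm or the gripper's body presses on something with over 40 N, if the wrist force passes 120 N, or if a joint passes its speed limit or range.

## Working session

There is one attempt and no reset: what is moved stays moved. The work goes in short steps, Python scripts to look and compute and a tool call to move; the robot and the scene stay as the last step left them, time stands still between calls to the robot, and variables do not carry over. Pictures are saved under pics/ and viewed, about 8 in all and at most 12, crops included, and the job is handed in when it is done.

Besides the shell and the picture viewer there is one more tool, called after "Call:" by a JSON object that holds its "fn" and its "kwargs". servo_tool: Moves the arm, as the interface text tells. Its arguments: {"type":"object","properties":{"series":{"type":"array"},"gripper":{"type":"number"},"newtons":{"type":"number"}},"required":["series"]}

```bash
ls; mkdir -p pics
cat > h.py <<'E'
import numpy as np, cv2
from rig import sense, grab_frame, calibration, sign_off
def cam(n):
    c=calibration(n);K=np.array([[c['fx'],0,c['cx']],[0,c['fy'],c['cy']],[0,0,1.]])
    R=cv2.Rodrigues(np.array(c['rvec'],float))[0];t=np.array(c['tvec'],float).reshape(3);return K,R,t
def onplane(C,uv,z):
    K,R,t=C;uv=np.atleast_2d(uv).astype(float)
    d=(R.T@np.linalg.inv(K)@np.c_[uv,np.ones(len(uv))].T).T;o=-R.T@t
    return o+d*((z-o[2])/d[:,2])[:,None]
def proj(C,p):
    K,R,t=C;q=(K@(R@np.atleast_2d(p).T+t[:,None])).T;return q[:,:2]/q[:,2:]
E
python3 - <<'E'
from h import *
a=grab_frame('scene');b=grab_frame('top')
cv2.imwrite('pics/scene0.png',a);cv2.imwrite('pics/top0.png',b)
for n in('scene','top','wrist'):
    K,R,t=cam(n);print(n,K[0,0],-R.T@t,R.round(2).tolist())
print(sense())
E
```

```text
pics
scene 408.04617846046085 [1124.68609066 -702.71490529  694.21127255] [[0.83, 0.56, -0.02], [0.31, -0.47, -0.83], [-0.47, 0.68, -0.56]]
top 384.52445587291726 [ 515.11572958   40.0753488  1224.21325875] [[-0.0, -1.0, 0.0], [-1.0, 0.0, -0.05], [0.05, -0.0, -1.0]]
wrist 281.8951306831367 [ 279.07602898 -564.48020176  374.33093143] [[0.34, -0.94, 0.0], [-0.9, -0.32, 0.29], [-0.27, -0.1, -0.96]]
{'clock': 0.1, 'qpos': array([-1.23036865e+00,  3.53602974e-01,  1.63406030e+00, -2.31019842e-05,
        1.15521870e+00, -2.41296174e-03]), 'qvel': array([-0.00027055, -0.00055971, -0.00086248,  0.00062167,  0.00099222,
       -0.00098448]), 'joint_efforts': array([ 2.81304659e-03, -6.06355405e+01, -3.42820573e+01,  2.43670493e-04,
        3.82801911e-03,  1.91822920e-05]), 'eef_pos': array([ 209.94242274, -588.2216626 ,  230.62149134]), 'tcp_rot': array([ 3.14157464e+00,  1.28936128e-03, -1.22794636e+00]), 'contact_force': array([-0.80076908, -0.74909817,  0.06280383]), 'wrist_torque': array([-0.03135263, -0.00426827, -0.02307542]), 'opening': 1.0011770685845502}
```

View pics/top0.png

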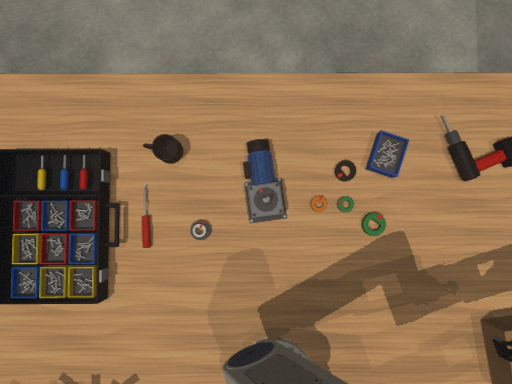

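View pics/scene0.png

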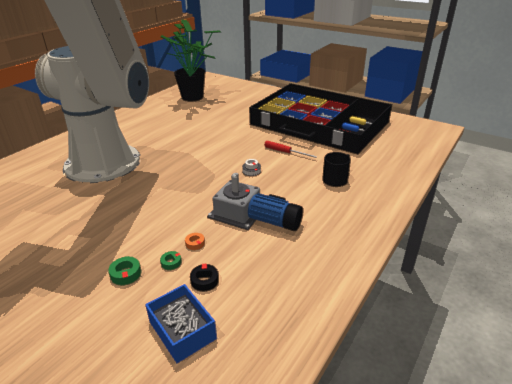

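Top view: small green spacer is at about (345,204), the pulley at (201,229), the shaft at (266,198). The larger green ring at (374,223) is a decoy. I'll measure them coarsely.

```bash
cat >> h.py <<'E'
def masks(im):
    h=cv2.cvtColor(im,cv2.COLOR_BGR2HSV);H,S,V=cv2.split(h)
    red=(((H<6)|(H>174))&(S>170)&(V>90)).astype(np.uint8)
    green=((H>45)&(H<85)&(S>110)&(V>40)).astype(np.uint8)
    white=((S<45)&(V>150)).astype(np.uint8)
    return dict(red=red,green=green,white=white)
def blobs(m,amin=3):
    n,l,s,c=cv2.connectedComponentsWithStats(m,connectivity=8)
    return [(c[i].round(1).tolist(),s[i].tolist()) for i in range(1,n) if s[i,4]>=amin]
E
python3 - <<'E'
from h import *
b=cv2.imread('pics/top0.png');C=cam('top');M=masks(b)
for k in M:
  for c,s in blobs(M[k],2):
    if 185<c[0]<400 and 130<c[1]<245: print(k,c,s,onplane(C,c,{'red':18,'green':18,'white':36}[k]).round(0))
print(onplane(C,[266,197],126),onplane(C,[266,199],76), onplane(C,[[249,180],[283,180],[249,220],[287,219]],70).round(0))
cv2.imwrite('pics/t1.png',cv2.resize(b[150:245,185:385],None,fx=4,fy=4,interpolation=cv2.INTER_CUBIC))
E
```

```text
red [339.5, 174.8] [337, 173, 6, 5, 19] [[ 633. -209.   18.]]
red [261.0, 190.3] [260, 189, 3, 3, 7] [[585.  39.  18.]]
red [320.3, 197.2] [320, 196, 2, 4, 6] [[ 563. -148.   18.]]
red [339.8, 201.6] [339, 201, 3, 2, 5] [[ 549. -209.   18.]]
red [379.5, 216.7] [378, 215, 4, 5, 13] [[ 501. -332.   18.]]
red [203.0, 222.0] [203, 221, 1, 3, 3] [[487. 220.  18.]]
red [200.5, 226.0] [200, 225, 2, 3, 4] [[474. 228.  18.]]
green [345.6, 204.1] [338, 197, 16, 15, 118] [[ 541. -227.   18.]]
green [373.3, 224.3] [362, 213, 23, 23, 274] [[ 477. -313.   18.]]
white [198.7, 230.8] [193, 224, 13, 13, 57] [[460. 231.  36.]]
[[559.78489866  24.44714781 126.        ]] [[555.83928326  23.76629275  76.        ]] [[614.  75.  70.]
 [613. -28.  70.]
 [493.  75.  70.]
 [496. -39.  70.]]
```

View pics/t1.png

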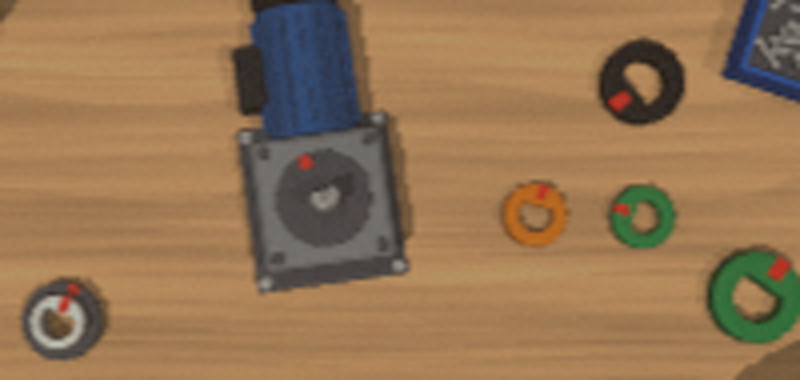

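Call:
{"fn": "servo_tool", "kwargs": {"series": [0.0236,0.0258,-0.0072,3.6,0.0236,0.0258,-0.0072,3.6,0.0236,0.0258,-0.0072,3.6,0.0236,0.0258,-0.0072,3.6,0.0236,0.0258,-0.0072,3.6,0.0236,0.0258,-0.0072,3.6,0.0236,0.0258,-0.0072,3.6], "gripper": 0.075, "newtons": 40}}

```text
clock: 0.68
eef_pos: [376.0, -406.5, 180.4]
tcp_rot: [-3.142, 0.0, -0.785]
contact_force: [-0.3, -0.6, 0.2]
opening: 0.882
```

Call:
{"fn": "servo_tool", "kwargs": {"series": [0.0236,0.0258,-0.0072,3.6,0.0236,0.0258,-0.0072,3.6,0.0236,0.0258,-0.0072,3.6,0.0236,0.0258,-0.0072,3.6,0.0236,0.0258,-0.0072,3.6,0.0236,0.0258,-0.0072,3.6,0.0236,0.0258,-0.0072,3.6,0,0,0,0]}}

```text
clock: 1.35
eef_pos: [543.3, -223.1, 129.0]
tcp_rot: [-3.14, 0.001, -0.341]
contact_force: [-0.5, 0.6, 0.2]
opening: 0.878
```

Run:
```python
from h import *
s=sense();C=cam('wrist');b=grab_frame('wrist');cv2.imwrite('pics/w1.png',b);M=masks(b)
print(s['clock'],s['eef_pos'],np.degrees(s['tcp_rot']),s['opening'])
for k in('red','green'):
  for c,st in blobs(M[k],15): print(k,c,st,onplane(C,c,18).round(1))
# outline of the green top/side -> hull
```

```text
1.35 [ 543.30555041 -223.14125054  129.02683078] [-1.79909193e+02  3.27290105e-02 -1.95642156e+01] 0.8781516429357485
red [248.7, 103.2] [242, 99, 14, 9, 107] [[ 561.8 -149.5   18. ]]
red [347.6, 143.6] [337, 134, 22, 20, 277] [[ 633.6 -211.7   18. ]]
red [257.1, 174.4] [254, 169, 8, 12, 81] [[ 547.5 -211.2   18. ]]
red [252.4, 299.3] [245, 294, 16, 11, 125] [[ 497.  -338.2   18. ]]
green [257.1, 193.8] [232, 168, 51, 50, 1467] [[ 541.2 -228.9   18. ]]
green [226.8, 285.1] [194, 251, 68, 69, 3083] [[ 477.7 -312.7   18. ]]
```

View pics/w1.png

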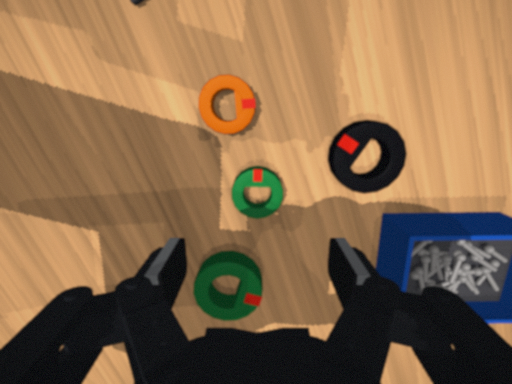

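Spacer at (257,193) with its red mark at the top (257,174). I'll fit the centre with the known radius on the rim half farthest from the camera, where only the top edge shows.

```bash
cat >> h.py <<'E'
from scipy.optimize import least_squares
def rimfit(C,m,z,r,g):
    """circle centre, known radius r at height z, from the rim half away from the camera"""
    ct=max(cv2.findContours(m,cv2.RETR_EXTERNAL,cv2.CHAIN_APPROX_NONE)[0],key=cv2.contourArea)[:,0,:]
    P=onplane(C,ct,z)[:,:2];o=(-C[1].T@C[2])[:2];c=np.array(g,float)[:2]
    for _ in range(5):
        Q=P[(P-c)@(o-c)<0.1*np.linalg.norm(o-c)*r]
        f=least_squares(lambda p:np.hypot(*(Q-p[:2]).T)-p[2],[*c,r],loss='soft_l1');c=f.x[:2]
        f1=least_squares(lambda p:np.hypot(*(Q-p[:2]).T)-r,c,loss='soft_l1')
    return f1.x,f.x,len(Q)
def ang(c,m): return np.degrees(np.arctan2(m[1]-c[1],m[0]-c[0]))
E
python3 - <<'E'
from h import *
b=cv2.imread('pics/w1.png');C=cam('wrist');M=masks(b)
print(-C[1].T@C[2], proj(C,sense()['eef_pos']))
m=M['green']|M['red'];m[:, :225]=0;m[:,290:]=0;m[:160]=0;m[225:]=0
c,f,n=rimfit(C,m,18,25,[541,-229]);print(c,f,n)
mk=onplane(C,[257.1,174.4],18)[0];print(mk,ang(c,mk),np.hypot(*(mk[:2]-c)))
r=M['red']*0;r[160:190,240:275]=M['red'][160:190,240:275]
ys,xs=np.nonzero(r);P=onplane(C,np.c_[xs,ys],18)[:,:2]
print('mark axis',np.degrees(np.arctan2(*np.linalg.svd(P-P.mean(0))[2][0][::-1])))
# bore flat: inner edge contour
cs,h=cv2.findContours(m,cv2.RETR_CCOMP,cv2.CHAIN_APPROX_NONE)
for k in range(len(cs)):
    if h[0][k][3]>=0 and len(cs[k])>20: print('hole',onplane(C,cs[k][:,0].mean(0),18),len(cs[k]))
E
```

```text
[ 566.27569312 -156.36376431  273.12076159] [[257.20786456 241.67532356]]
[ 540.17081942 -229.18927355] [ 539.59012376 -230.55565165   23.82624409] 74
[ 545.82592604 -213.06360891   18.        ] 70.67475026879187 17.088513420441785
mark axis -113.89467787272855
hole [[ 539.57245716 -230.29710801   18.        ]] 72
```

Call:
{"fn": "servo_tool", "kwargs": {"series": [0.0014,0,-0.03,0,0,0,-0.03,0,0,0,-0.03,0,0,0,-0.02,0,0,0,-0.0105,0,0,0,0,0,0,0,0,0], "gripper": 0.062}}

```text
clock: 1.98
eef_pos: [541.6, -227.9, 10.2]
tcp_rot: [3.142, 0.001, -0.349]
contact_force: [0.4, 0.7, 0.8]
opening: 0.724
```

Call:
{"fn": "servo_tool", "kwargs": {"series": [0,0,-0.004,0,0,0,-0.002,0,0,0,0,0]}}

```text
clock: 2.23
eef_pos: [542.4, -227.7, 4.7]
tcp_rot: [3.142, -0.001, -0.348]
contact_force: [-0.5, -0.1, 0.0]
opening: 0.726
```

Run:
```python
from h import *
s=sense();b=grab_frame('wrist');cv2.imwrite('pics/w2.png',b[150:384]);print(s)
```

```text
{'clock': 2.2333, 'qpos': array([-4.00076790e-01,  5.92509598e-01,  1.85672944e+00, -8.64517287e-06,
        6.90983503e-01, -5.15731216e-02]), 'qvel': array([ 0.00286142, -0.00177143,  0.00030741, -0.00109905,  0.0067033 ,
        0.00036117]), 'joint_efforts': array([-7.67462770e-02, -6.39826083e+01, -2.18411905e+01, -3.15115882e-03,
       -1.15405340e-01,  1.67330536e-04]), 'eef_pos': array([ 542.36023698, -227.72876484,    4.73420984]), 'tcp_rot': array([ 3.14151651e+00, -1.36800302e-03, -3.48496958e-01]), 'contact_force': array([-0.45169793, -0.09680225,  0.03809221]), 'wrist_torque': array([-0.00656782, -0.06128536, -0.02561853]), 'opening': 0.7256883776740818}
```

View pics/w2.png

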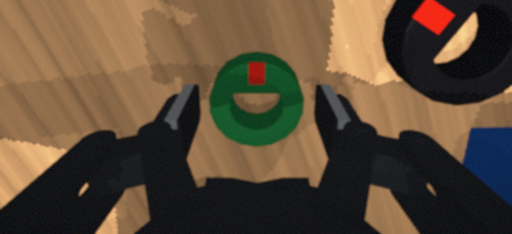

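Spacer sits between the pads, centred at about (256,97) in the crop. I'll close on it.

Call:
{"fn": "servo_tool", "kwargs": {"series": [0,0,-0.002,0,0,0,0,0,0,0,0,0,0,0,0,0,0,0,0,0,0,0,0,0], "gripper": 0.035, "newtons": 50}}

```text
clock: 2.78
eef_pos: [542.5, -227.7, 3.2]
tcp_rot: [3.141, -0.001, -0.348]
contact_force: [-2.6, 0.5, 9.3]
opening: 0.566
```

Call:
{"fn": "servo_tool", "kwargs": {"series": [0,0,0.005,0,0,0,0.025,0,0,0,0.04,0,0,0,0.04,0,0,0,0.04,0,0,0,0.03,0,0,0,0,0,0,0,0,0]}}

```text
clock: 3.45
eef_pos: [542.9, -227.8, 184.2]
tcp_rot: [3.141, -0.004, -0.348]
contact_force: [-0.4, 0.2, -2.6]
opening: 0.567
```

Run:
```python
from h import *
s=sense();C=cam('wrist');b=grab_frame('wrist');cv2.imwrite('pics/w3.png',b);M=masks(b)
print(s['clock'],s['eef_pos'],np.degrees(s['tcp_rot']),s['opening'])
p=s['eef_pos']
for k in('red','green'):
  for c,st in blobs(M[k],60): print(k,c,st,(onplane(C,c,p[2]+16)-p).round(1))
```

```text
3.45 [ 542.93994111 -227.84871119  184.22649692] [179.98724903  -0.24441086 -19.95501584] 0.5670255738808179
red [247.6, 98.8] [243, 95, 10, 8, 70] [[22.  72.8 16. ]]
red [329.6, 131.7] [321, 123, 18, 18, 201] [[51.4 47.4 16. ]]
red [257.2, 224.0] [250, 214, 16, 21, 310] [[ 6.  16.6 16. ]]
green [256.0, 252.8] [210, 204, 95, 93, 6081] [[ 0.  2. 16.]]
```

View pics/w3.png

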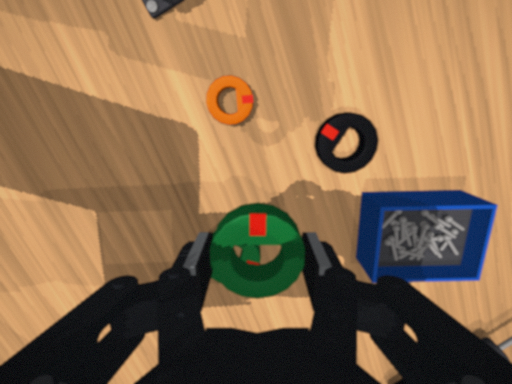

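Spacer is held: mark at (257,224), ring centred at about (257,250). Next I move so the camera looks straight down on the shaft.

Call:
{"fn": "servo_tool", "kwargs": {"series": [-0.0065,0.0272,0.002,-5.2,-0.0065,0.0272,0.002,-5.2,-0.0065,0.0272,0.002,-5.2,-0.0065,0.0272,0.002,-5.2,-0.0065,0.0272,0.002,-5.2,-0.0065,0.0272,0.002,-5.2,-0.0065,0.0272,0.002,-5.2,-0.0065,0.0272,0.002,-5.2]}}

```text
clock: 4.17
eef_pos: [488.0, -8.6, 196.1]
tcp_rot: [3.138, 0.002, -1.079]
contact_force: [0.6, 0.4, -2.8]
opening: 0.566
```

Call:
{"fn": "servo_tool", "kwargs": {"series": [0,0,0,0,0,0,0,0,0,0,0,0]}}

```text
clock: 4.42
eef_pos: [489.2, -10.0, 196.8]
tcp_rot: [3.14, 0.001, -1.072]
contact_force: [0.0, -1.2, -0.4]
opening: 0.564
```

Run:
```python
from h import *
s=sense();C=cam('wrist');b=grab_frame('wrist');cv2.imwrite('pics/w4.png',b);M=masks(b);np.savez('w4.npz',K=C[0],R=C[1],t=C[2],p=s['eef_pos'])
print(s['clock'],s['eef_pos'],np.degrees(s['tcp_rot']),s['opening'],-C[1].T@C[2])
p=s['eef_pos']
for k in('red','green'):
  for c,st in blobs(M[k],30): print(k,c,st,(onplane(C,c,p[2]+16)-p).round(1),onplane(C,c,76).round(1))
```

```text
4.4167 [489.22464717  -9.95406316 196.78342314] [ 1.79883469e+02  4.42369597e-02 -6.14340209e+01] 0.5642864432039154 [553.92482453  24.51409301 340.34146915]
red [259.4, 68.7] [255, 63, 10, 12, 116] [[78.3 40.6 16. ]] [[582.1  37.3  76. ]]
red [63.7, 73.2] [59, 68, 10, 11, 73] [[ 37.6 111.8  16. ]] [[497.7 184.8  76. ]]
red [45.8, 78.9] [41, 74, 11, 11, 71] [[ 31.8 117.8  16. ]] [[485.8 197.1  76. ]]
red [475.1, 146.8] [468, 141, 15, 12, 147] [[ 96.3 -60.5  16. ]] [[ 619.3 -172.2   76. ]]
red [390.6, 174.4] [386, 170, 10, 9, 46] [[ 67.7 -34.6  16. ]] [[ 560.1 -118.7   76. ]]
red [257.2, 223.8] [250, 214, 16, 21, 318] [[16.3  7.9 16. ]] [[453.6 -30.5  76. ]]
red [480.0, 282.4] [474, 278, 13, 9, 71] [[  42.9 -110.7   16. ]] [[ 508.7 -276.3   76. ]]
green [256.9, 253.4] [210, 204, 95, 94, 5623] [[ 1.9  0.3 16. ]] [[423.8 -46.3  76. ]]
green [452.1, 284.6] [423, 258, 62, 54, 2288] [[ 34.8 -98.7  16. ]] [[ 492.  -251.5   76. ]]
```

View pics/w4.png

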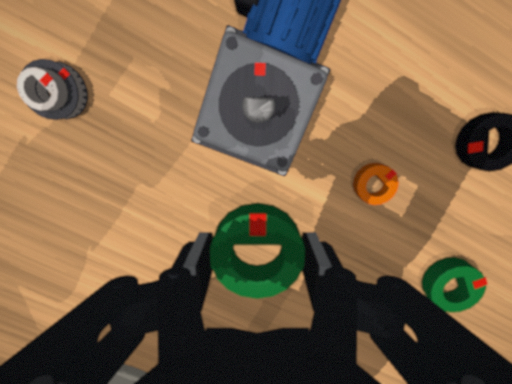

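Shaft and shoulder disc are at about (260,104), with the shoulder mark at (259,69) and the spacer mark at (257,224). I'll fit the centres.

```bash
cat > m.py <<'E'
from h import *
def radial(C,im,c,z,r,sgn=1,lo=.85,hi=1.15,sel=None):
    """edge points on rays from c in plane z near radius r; fit circle"""
    g=cv2.GaussianBlur(cv2.cvtColor(im,cv2.COLOR_BGR2GRAY),(3,3),0).astype(np.float32);c=np.array(c,float)
    rr=np.arange(lo*r,hi*r,.25)
    for _ in range(4):
        Q=[]
        for a in np.radians(np.arange(0,360,3)):
            if sel is not None and not sel(a):continue
            P=np.c_[c[0]+rr*np.cos(a),c[1]+rr*np.sin(a),0*rr+z];uv=proj(C,P).astype(np.float32)
            v=cv2.remap(g,uv[:,0],uv[:,1],cv2.INTER_LINEAR).ravel();d=sgn*(v[8:]-v[:-8]);i=d.argmax()
            if d[i]>8:Q.append(P[i+4,:2])
        Q=np.array(Q);f=least_squares(lambda p:np.hypot(*(Q-p[:2]).T)-p[2],[*c,r],loss='soft_l1',f_scale=.5).x;c=f[:2]
    return f,len(Q)
E
python3 - <<'E'
from m import *
b=cv2.imread('pics/w4.png');d=np.load('w4.npz');C=(d['K'],d['R'],d['t']);p=d['p'];M=masks(b)
f,n=radial(C,b,[555,24],76,36);print('shoulder',f,n)
mk=onplane(C,[259.4,68.7],76)[0];print('shaft ang',ang(f,mk),np.hypot(*(mk[:2]-f[:2])))
m=M['green']|M['red'];m[:195]=0;m[:,:200]=0;m[:,310:]=0
for h in(14,16):
  z=p[2]+h;c,ff,n=rimfit(C,m,z,25,p[:2]);print(h,'spacer',c,c-p[:2],ff,n)
  mk=onplane(C,[257.2,223.8],z)[0];print(ang(c,mk),np.hypot(*(mk[:2]-c)),ang(ff,mk))
ys,xs=np.nonzero(M['red'][205:240,240:275]);P=onplane(C,np.c_[xs+240,ys+205],z)[:,:2]
print('axis',np.degrees(np.arctan2(*np.linalg.svd(P-P.mean(0))[2][0][::-1])))
# flat edge of bore hole: left/right corners ~ row 243
print(onplane(C,[[236,244],[281,244]],z)[:,:2])
cv2.imwrite('pics/c4.png',cv2.resize(np.hstack([b[55:155,210:310],b[200:300,207:307]]),None,fx=4,fy=4,interpolation=cv2.INTER_CUBIC))
E
```

```text
shoulder [554.77859271  23.37974241  35.92193941] 120
shaft ang 26.969352683675535 30.607378723814133
14 spacer [488.94964695 -10.81780786] [-0.27500022 -0.8637447 ] [488.02138852 -11.32130633  24.14504564] 131
27.948509097802162 17.875899692475166 27.977928354720326
16 spacer [490.3685742  -10.04451271] [ 1.14392704 -0.09044955] [489.0385847  -10.76832777  23.77206244] 131
27.927186306965677 17.125757247875626 27.978281675787596
axis -152.77804910856912
[[490.79035441   2.07371036]
 [501.56408298 -17.75092102]]
```

View pics/c4.png

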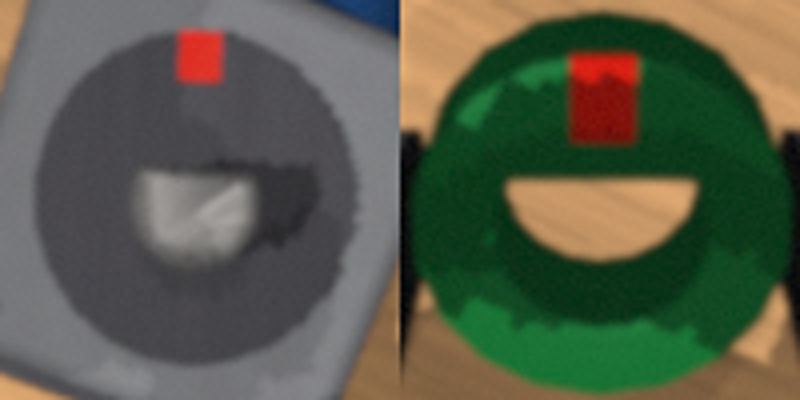

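Call:
{"fn": "servo_tool", "kwargs": {"series": [0.0216,0.0112,0,-0.5,0.0216,0.0112,0,-0.5,0.0217,0.0112,0,0,0,0,-0.03,0,0,0,-0.025,0,0,0,-0.008,0,0,0,0,0,0,0,0,0]}}

```text
clock: 5.13
eef_pos: [554.7, 23.1, 134.9]
tcp_rot: [3.141, 0.0, -1.092]
contact_force: [0.6, -0.1, -1.2]
opening: 0.563
```

Call:
{"fn": "servo_tool", "kwargs": {"series": [0,0,0,0,0,0,0,0]}}

```text
clock: 5.3
eef_pos: [555.7, 23.5, 136.4]
tcp_rot: [-3.139, -0.001, -1.092]
contact_force: [0.1, 0.5, -1.1]
opening: 0.564
```

Run:
```python
from h import *
s=sense();C=cam('wrist');b=grab_frame('wrist');cv2.imwrite('pics/w5.png',b);np.savez('w5.npz',K=C[0],R=C[1],t=C[2],p=s['eef_pos'])
print(s['clock'],s['eef_pos'],np.degrees(s['tcp_rot']),s['contact_force'])
cv2.imwrite('pics/c5.png',cv2.resize(b[195:305,195:320],None,fx=5,fy=5,interpolation=cv2.INTER_CUBIC))
```

```text
5.3 [555.73859881  23.47499742 136.44808687] [-1.79877560e+02 -5.95890899e-02 -6.25776802e+01] [ 0.1219533   0.54851285 -1.10535533]
```

View pics/c5.png

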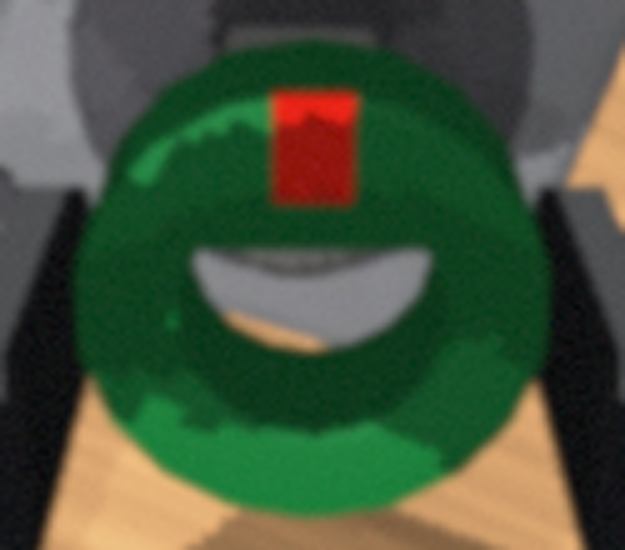

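Run:
```python
from m import *
b=cv2.imread('pics/w5.png');d=np.load('w5.npz');C=(d['K'],d['R'],d['t']);p=d['p'];M=masks(b)
print(-C[1].T@C[2],p)
n=np.array([np.cos(np.radians(27)),np.sin(np.radians(27))]);t=np.array([-n[1],n[0]])
L=lambda P:np.c_[(P[:,:2]-p[:2])@n,(P[:,:2]-p[:2])@t].round(2).tolist()
# flat foot of shaft: horizontal grey profile in rows 200..203
g=cv2.cvtColor(b,cv2.COLOR_BGR2GRAY)
for r in(201,202):print(r,g[r,236:276].tolist())
print('foot edges (n,t)',L(onplane(C,[[241,202],[270,202]],80)))
m=M['green']|M['red'];m[:195]=0;m[:,:200]=0;m[:,312:]=0
for h in(14,16):
  c,ff,k=rimfit(C,m,p[2]+h,25,p[:2]);print('spacer',L(np.array([c,ff[:2]])),ff[2])
print('bore flat corners',L(onplane(C,[[233.5,245],[281,245]],p[2]+15)))
print('shaft arc',L(onplane(C,[256,250],126)),'shoulder est',L(np.array([[554.8,23.4]])))
ys,xs=np.nonzero(M['red'][205:240,240:275]);P=onplane(C,np.c_[xs+240,ys+205],p[2]+15)[:,:2];print('mark',L(P.mean(0)[None]))
```

```text
[620.48191446  56.58698635 280.30657164] [555.73859881  23.47499742 136.44808687]
201 [68, 55, 46, 45, 51, 61, 68, 69, 71, 70, 69, 71, 71, 68, 69, 68, 68, 65, 68, 67, 66, 65, 67, 66, 66, 65, 64, 63, 66, 65, 65, 63, 59, 51, 45, 40, 40, 40, 46, 45]
202 [63, 50, 41, 43, 59, 68, 72, 74, 71, 72, 74, 72, 72, 73, 68, 67, 67, 66, 66, 64, 61, 63, 61, 64, 65, 65, 65, 65, 69, 70, 69, 69, 66, 60, 49, 41, 37, 43, 48, 49]
foot edges (n,t) [[4.6, 11.15], [4.73, -10.6]]
spacer [[-0.45, -0.65], [-1.4, -0.66]] 24.24354180978656
spacer [[1.16, -0.63], [-0.25, -0.65]] 23.869979258044758
bore flat corners [[5.91, 11.22], [6.05, -12.81]]
shaft arc [[-10.58, -0.23]] shoulder est [[-0.87, 0.36]]
mark [[17.52, -0.76]]
```

Call:
{"fn": "servo_tool", "kwargs": {"series": [-0.0007,0.0007,0,0,0,0,-0.006,0,0,0,-0.006,0,0,0,-0.006,0,0,0,-0.006,0,0,0,0,0]}}

```text
clock: 5.85
eef_pos: [553.9, 24.6, 109.6]
tcp_rot: [3.141, 0.0, -1.092]
contact_force: [2.1, 0.5, -2.6]
opening: 0.566
```

Call:
{"fn": "servo_tool", "kwargs": {"series": [0,0,-0.008,0,0,0,-0.008,0,0,0,-0.008,0,0,0,-0.003,0,0,0,0,0]}}

```text
clock: 6.27
eef_pos: [553.9, 24.5, 83.0]
tcp_rot: [3.141, 0.0, -1.092]
contact_force: [1.6, 1.2, -1.7]
opening: 0.563
```

Call:
{"fn": "servo_tool", "kwargs": {"series": [0,0,-0.002,0,0,0,-0.0015,0,0,0,0,0]}}

```text
clock: 6.52
eef_pos: [554.0, 24.5, 80.4]
tcp_rot: [3.141, 0.0, -1.092]
contact_force: [1.1, 0.3, -1.5]
opening: 0.568
```

Call:
{"fn": "servo_tool", "kwargs": {"series": [0,0,-0.001,0,0,0,-0.0007,0,0,0,0,0]}}

```text
clock: 6.77
eef_pos: [554.1, 24.4, 79.3]
tcp_rot: [-3.142, -0.0, -1.092]
contact_force: [-1.3, 0.2, 3.9]
opening: 0.562
```

Call:
{"fn": "servo_tool", "kwargs": {"series": [0,0,0,0,0,0,0,0,0,0,0,0], "gripper": 0.066}}

```text
clock: 7.02
eef_pos: [554.0, 24.4, 78.8]
tcp_rot: [3.142, -0.0, -1.092]
contact_force: [0.1, 0.4, -0.8]
opening: 0.776
```

Run:
```python
from h import *
s=sense();b=grab_frame('wrist');cv2.imwrite('pics/w6.png',b);print(s['clock'],s['eef_pos'],s['contact_force'],s['opening'])
cv2.imwrite('pics/c6.png',b[160:330,150:370])
```

```text
7.0167 [554.01115161  24.4445188   78.80273162] [ 0.14027099  0.36964908 -0.80595712] 0.7758161519021062
```

View pics/c6.png

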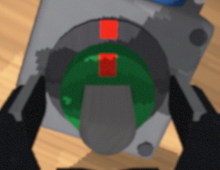

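Spacer is seated: the contact force showed it bottoming, and the marks are in line at (108,28) and (108,65) in the crop. Now up and over to the pulley.

Call:
{"fn": "servo_tool", "kwargs": {"series": [0,0,0.004,0,0,0,0.016,0,0,0,0.03,0,0,0,0.035,0,0,0,0.035,0], "gripper": 0.07}}

```text
clock: 7.48
eef_pos: [553.4, 24.4, 199.9]
tcp_rot: [3.14, 0.001, -1.092]
contact_force: [0.4, -0.4, -0.3]
opening: 0.821
```

Call:
{"fn": "servo_tool", "kwargs": {"series": [-0.0118,0.0259,-0.007,-2.2,-0.0118,0.0259,-0.007,-2.2,-0.0118,0.0259,-0.007,-2.2,-0.0118,0.0259,-0.007,-2.2,-0.0118,0.0259,-0.007,-2.2,-0.0118,0.0259,-0.007,-2.2,-0.0118,0.0259,-0.007,-2.2,-0.0118,0.0259,-0.007,-2.2]}}

```text
clock: 8.15
eef_pos: [459.0, 232.8, 142.8]
tcp_rot: [-3.141, 0.0, -1.401]
contact_force: [0.0, 0.2, 0.5]
opening: 0.822
```

Call:
{"fn": "servo_tool", "kwargs": {"series": [0,0,0,0,0,0,0,0,0,0,0,0,0,0,0,0]}}

```text
clock: 8.48
eef_pos: [460.2, 231.1, 143.2]
tcp_rot: [-3.141, -0.0, -1.399]
contact_force: [0.5, 0.3, 0.3]
opening: 0.82
```

Run:
```python
from m import *
s=sense();C=cam('wrist');b=grab_frame('wrist');cv2.imwrite('pics/w7.png',b);np.savez('w7.npz',K=C[0],R=C[1],t=C[2],p=s['eef_pos']);M=masks(b)
print(s['clock'],s['eef_pos'],np.degrees(s['tcp_rot']))
for k in('red','white'):
  for c,st in blobs(M[k],40): print(k,c,st,onplane(C,c,36).round(1),onplane(C,c,20).round(1))
m=M['white']|M['red']
```

```text
8.4833 [460.21273337 231.11915678 143.16040175] [-1.79964035e+02 -1.14734471e-03 -8.01713536e+01]
red [83.1, 156.2] [71, 105, 27, 104, 2152] [[464.4 388.5  36. ]] [[460.1 397.8  20. ]]
red [273.7, 161.6] [269, 157, 10, 10, 70] [[488.6 219.5  36. ]] [[485.8 218.1  20. ]]
red [267.6, 175.2] [263, 170, 10, 11, 70] [[475.3 222.7  36. ]] [[471.6 221.4  20. ]]
white [258.7, 192.5] [237, 174, 44, 35, 598] [[457.6 227.9  36. ]] [[452.9 226.9  20. ]]
```

View pics/w7.png

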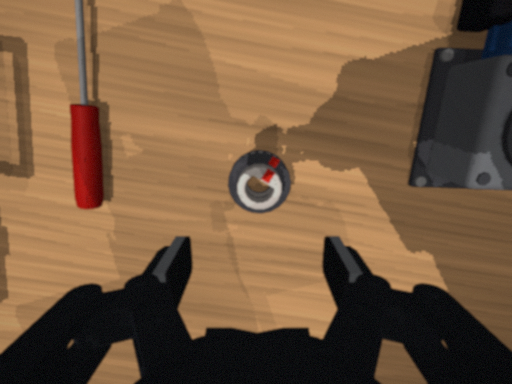

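Pulley at (259,183), with its hub mark at (268,175) and flange mark at (274,162). I'll fit the rim.

Run:
```python
from m import *
b=cv2.imread('pics/w7.png');d=np.load('w7.npz');C=(d['K'],d['R'],d['t']);p=d['p'];M=masks(b)
print((-C[1].T@C[2]).round(1))
h=cv2.cvtColor(b,cv2.COLOR_BGR2HSV)
w=((h[...,1]<60)&(h[...,2]>95)).astype(np.uint8)|M['red'];w[:150]=0;w[215:]=0;w[:,:225]=0;w[:,295:]=0
w=cv2.morphologyEx(w,cv2.MORPH_CLOSE,np.ones((3,3)));w[:169]=0
c,f,n=rimfit(C,w,36,21,[458,228]);print('hub',c,f,n)
# flange outline: dark/any not-wood around, z=20 rim 31, sign + (dark->wood)
f2,n2=radial(C,b,[458,228],20,31,1,.85,1.15,sel=lambda a:np.cos(a-np.radians(10))<0.1);print('flange',f2,n2)
a=onplane(C,[267.6,175.2],36)[0];e=onplane(C,[273.7,161.6],20)[0]
for q in(c,f[:2],f2[:2]):print(ang(q,a),np.hypot(*(a[:2]-q)),ang(q,e),np.hypot(*(e[:2]-q)))
print('between marks',ang(a,e))
for k in((155,168,262,285),(169,183,258,280)):
  ys,xs=np.nonzero(M['red'][k[0]:k[1],k[2]:k[3]]);P=onplane(C,np.c_[xs+k[2],ys+k[0]],20 if k[0]<160 else 36)[:,:2];print(P.mean(0))
```

```text
[532.4 242.8 286.9]
hub [462.04815622 228.44547976] [461.76497305 228.38790821  20.76954767] 66
flange [462.1024009  228.08366443  30.78555719] 64
-23.535078151745104 14.432656814002899 -23.638651218325272 25.900246558661934
-22.887282724896526 14.670232327589359 -23.2741249250891 26.137113207499223
-22.287597988096252 14.241823313477594 -22.9483708632535 25.70734300857456
between marks -23.769003636867442
[485.81255402 218.05395833]
[475.25283975 222.64021928]
```

Call:
{"fn": "servo_tool", "kwargs": {"series": [0.0019,-0.0028,-0.03,0,0,0,-0.03,0,0,0,-0.03,0,0,0,-0.02,0,0,0,-0.007,0,0,0,0,0,0,0,0,0], "gripper": 0.056}}

```text
clock: 9.12
eef_pos: [462.2, 228.6, 26.3]
tcp_rot: [-3.141, 0.0, -1.4]
contact_force: [0.6, 0.8, -0.5]
opening: 0.654
```

Call:
{"fn": "servo_tool", "kwargs": {"series": [0,0,-0.002,0,0,0,0,0,0,0,0,0]}}

```text
clock: 9.37
eef_pos: [462.3, 229.2, 24.8]
tcp_rot: [-3.14, 0.001, -1.399]
contact_force: [-1.2, -1.0, -0.2]
opening: 0.648
```

Call:
{"fn": "servo_tool", "kwargs": {"series": [0,0,0,0,0,0,0,0,0,0,0,0,0,0,0,0,0,0,0,0,0,0,0,0], "gripper": 0.028, "newtons": 50}}

```text
clock: 9.87
eef_pos: [462.1, 229.2, 25.0]
tcp_rot: [-3.14, 0.0, -1.399]
contact_force: [-2.8, -1.6, 12.6]
opening: 0.465
```

Call:
{"fn": "servo_tool", "kwargs": {"series": [0,0,0.005,0,0,0,0.02,0,0,0,0.04,0,0,0,0.04,0,0,0,0.04,0,0,0,0.025,0]}}

```text
clock: 10.37
eef_pos: [462.5, 229.4, 198.0]
tcp_rot: [-3.138, 0.001, -1.399]
contact_force: [1.5, 1.8, -0.7]
opening: 0.461
```

Call:
{"fn": "servo_tool", "kwargs": {"series": [0.0093,-0.0205,0,5.04,0.0093,-0.0205,0,5.04,0.0093,-0.0205,0,5.04,0.0093,-0.0205,0,5.04,0.0093,-0.0205,0,5.04]}}

```text
clock: 10.78
eef_pos: [508.1, 125.4, 194.2]
tcp_rot: [-3.141, -0.0, -0.954]
contact_force: [-0.2, 0.0, -0.4]
opening: 0.468
```

Call:
{"fn": "servo_tool", "kwargs": {"series": [0.0093,-0.0205,0,5.04,0.0093,-0.0205,0,5.04,0.0093,-0.0205,0,5.04,0.0093,-0.0205,0,5.04,0.0093,-0.0205,0,5.04,0,0,0,0,0,0,0,0,0,0,0,0]}}

```text
clock: 11.45
eef_pos: [554.1, 24.2, 193.8]
tcp_rot: [3.142, 0.001, -0.521]
contact_force: [-0.3, -0.1, -0.5]
opening: 0.463
```

Run:
```python
from m import *
s=sense();C=cam('wrist');b=grab_frame('wrist');cv2.imwrite('pics/w8.png',b);np.savez('w8.npz',K=C[0],R=C[1],t=C[2],p=s['eef_pos']);M=masks(b);p=s['eef_pos']
print(s['clock'],p,np.degrees(s['tcp_rot']),s['contact_force'],s['opening'])
print('tcp px',proj(C,p))
for c,st in blobs(M['red'],60):
  if 180<c[0]<340: print('red',c,st,onplane(C,c,p[2]+11.2).round(1),onplane(C,c,p[2]-4.8).round(1))
h=cv2.cvtColor(b,cv2.COLOR_BGR2HSV)
w=((h[...,1]<60)&(h[...,2]>95)).astype(np.uint8)|M['red'];w[:200]=0;w[:,:200]=0;w[:,310:]=0;w[310:]=0
w=cv2.morphologyEx(w,cv2.MORPH_CLOSE,np.ones((3,3)));print(blobs(w,100))
f2,n2=radial(C,b,p[:2],p[2]-4.8,31,1,.85,1.15,sel=lambda a:np.cos(a-np.radians(60))<-.3);print('flange far half',f2,n2)
```

```text
11.45 [554.09296755  24.16392013 193.76808699] [ 1.79998463e+02  3.68431259e-02 -2.98761589e+01] [-0.28605777 -0.10953133 -0.49702335] 0.4627429966904092
tcp px [[256.85612896 241.6540754 ]]
red [276.0, 160.0] [270, 154, 13, 13, 104] [[586.2  61.7 205. ]] [[585.6  58.6 189. ]]
red [268.7, 175.0] [264, 169, 11, 12, 86] [[579.6  57.  205. ]] [[578.3  53.3 189. ]]
red [282.1, 203.8] [273, 195, 20, 19, 224] [[578.2  40.8 205. ]] [[576.7  35.2 189. ]]
red [272.3, 231.7] [262, 221, 22, 22, 276] [[566.6  30.  205. ]] [[563.7  23.1 189. ]]
[([282.2, 205.1], [273, 200, 21, 14, 189]), ([257.0, 246.6], [220, 208, 75, 78, 4270])]
flange far half [554.52478302  24.14507416  32.12522229] 32
```

Call:
{"fn": "servo_tool", "kwargs": {"series": [0.0005,0,-0.02,0,0,0,-0.014,0,0,0,-0.004,0,0,0,-0.004,0,0,0,-0.004,0,0,0,-0.004,0,0,0,0,0]}}

```text
clock: 12.08
eef_pos: [554.9, 24.0, 143.5]
tcp_rot: [3.141, 0.0, -0.519]
contact_force: [1.2, 0.3, -1.3]
opening: 0.462
```

Call:
{"fn": "servo_tool", "kwargs": {"series": [0,0,-0.006,0,0,0,-0.006,0,0,0,-0.006,0,0,0,-0.003,0,0,0,0,0]}}

```text
clock: 12.5
eef_pos: [554.4, 23.8, 121.8]
tcp_rot: [3.141, 0.001, -0.519]
contact_force: [-1.0, -0.4, -1.6]
opening: 0.465
```

Call:
{"fn": "servo_tool", "kwargs": {"series": [0,0,-0.002,0,0,0,-0.001,0,0,0,0,0,0,0,0,0]}}

```text
clock: 12.83
eef_pos: [555.2, 23.8, 119.9]
tcp_rot: [-3.142, -0.0, -0.519]
contact_force: [0.3, -0.0, -0.8]
opening: 0.462
```

Call:
{"fn": "servo_tool", "kwargs": {"series": [0,0,-0.001,0,0,0,-0.001,0,0,0,0,0]}}

```text
clock: 13.08
eef_pos: [555.4, 23.8, 119.0]
tcp_rot: [-3.141, -0.001, -0.519]
contact_force: [-3.5, -0.6, 11.5]
opening: 0.464
```

Call:
{"fn": "servo_tool", "kwargs": {"series": [0,0,0,0,0,0,0,0,0,0,0,0], "gripper": 0.058}}

```text
clock: 13.33
eef_pos: [555.2, 23.9, 117.8]
tcp_rot: [-3.141, -0.0, -0.519]
contact_force: [-0.6, -0.5, 0.3]
opening: 0.678
```

Call:
{"fn": "servo_tool", "kwargs": {"series": [0,0,0.004,0,0,0,0.01,0,0,0,0.03,0,0,0,0.035,0,-0.0025,-0.0045,0,0,0,0,0,0,0,0,0,0]}}

```text
clock: 13.92
eef_pos: [552.5, 19.3, 197.2]
tcp_rot: [-3.141, -0.001, -0.52]
contact_force: [-0.5, -0.1, -0.3]
opening: 0.681
```

Run:
```python
from m import *
s=sense();C=cam('wrist');b=grab_frame('wrist');sc=grab_frame('scene');M=masks(b);p=s['eef_pos']
print(s['clock'],p,s['contact_force'],s['opening'])
mk=[(c,st) for c,st in blobs(M['red'],40) if 200<c[0]<330]
for c,st in mk: print(c,st[4],[onplane(C,c,z)[0][:2].round(1).tolist() for z in(130,114,76)])
a=cv2.resize(b[110:310,160:360],(560,560),interpolation=cv2.INTER_CUBIC)
q=cv2.resize(sc[150:240,190:270],None,fx=3,fy=560/90,interpolation=cv2.INTER_CUBIC)
q=cv2.resize(sc[155:235,205:240],(240,548),interpolation=cv2.INTER_CUBIC);q=cv2.copyMakeBorder(q,0,12,0,0,cv2.BORDER_CONSTANT)
cv2.imwrite('pics/f.png',np.hstack([a,q]))
```

```text
13.9167 [552.4879312   19.30686736 197.22469725] [-0.54939016 -0.14607964 -0.31401396] 0.6806139666656198
[275.3, 152.3] 65 [[584.4, 47.0], [584.1, 44.3], [583.3, 37.9]]
[274.4, 165.9] 103 [[578.8, 38.3], [578.1, 34.9], [576.3, 26.9]]
[267.6, 182.1] 108 [[568.1, 29.7], [566.6, 25.7], [562.9, 16.2]]
```

View pics/f.png

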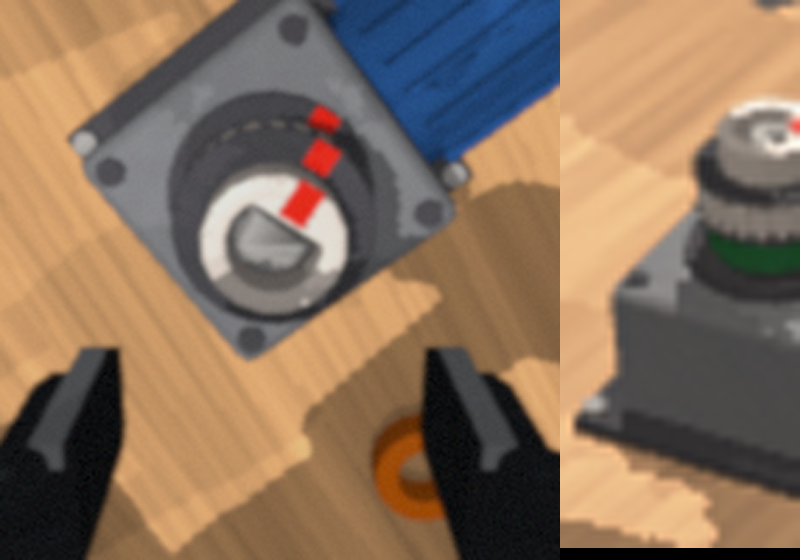

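Hub, flange and shoulder marks line up, the shaft end sits just below the hub top, and the spacer is flush beneath the pulley. Handing in.

```bash
python3 -c "from rig import *;print(sign_off(),sense()['clock'])"
```

```text
the job is handed in; nothing more can be done
the job is handed in; nothing more can be done
```

I slid the small green spacer and then the pulley, hub up, down over the D-shaft, let both go, and handed the job in. About 14 s of the 61 s were used.

- **Seating:** each part went down with little side force and then showed a light upward contact at its expected full depth, about 4 N for the spacer and 11 N for the pulley. The last wrist picture shows the shaft end just below the hub top. In the last scene picture the spacer lies flush between the shoulder and the pulley.
- **Alignment:** the last measurement puts the pulley's flat at about 27.5°, against 27° for the shaft. The hub, flange and shoulder marks are in line. The spacer's and shoulder's marks lined up in the picture taken after I opened the gripper on the spacer.
- **Bystanders:** the arm never went near the screw bin, mug or screwdriver, but I did not measure their positions again at the end.
- **Checks that disagreed:** at closing on the parts the force briefly read 9 to 13 N upward, probably the fingers swinging forward. Estimates of the spacer's centre differed by about 1 mm, within the play.

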